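# Clamp a glued pendant blank in the star-wheel press

### The job

Put the freshly glued wooden pendant blank upright on the bed of the little bench press, between the sliding pad and the end stop with its glue seam facing them, and let go of it. Then wind the star wheel clockwise (seen from above), pushing one spoke after another with the side of the gripper in the open front, until the pad presses the blank against the stop with about 18 N: under 10 N the joint stays loose, over 28 N it is spoiled. Never lean on a spoke with more than 25 N, move the pad only by the wheel, and leave the blank clamped and the spool, glue bottle and tweezers where they are.

Things in the scene. Friction and masses are not known exactly. Their poses are not given: they have to be found in the camera images.
- blank: wooden pendant blank, a block glued from a light and a dark layer: 50 mm along its x, 30 mm along its y (two 15 mm layers, the seam lies across y), 40 mm high, 50 g. Loose, upright on the table to the left. Origin: centre of its underside, z up. Grip it across the 50 mm so that the 30 mm direction stays free for the pad and the stop; either way round is right.
- press: grey bench press fixed to the table, base 12 mm thick (x -35 to 90, y -75 to 215 mm). Origin: on the star wheel's axis at table height; x points away from its open front, y along the bed to the left, z up. A solid housing (x 8 to 88, y -70 to 70, z to 74 mm) covers the wheel's rear half; spokes can be pushed only in front (x below about -10 mm), where nothing stands above them
- bed (a point): point on the top of the press's steel bed where the blank belongs: x 45, y 125, z 22 mm of the press. The bed is 36 mm wide (x) and runs along y from 70 to 210 mm. The end stop on it is an aluminium block, 44 mm wide, 38 mm high, with a screw head on top; it is solid but set by hand: its face looks to -y and lies anywhere from y = 148 to 164 mm of the press, not measured
- press_pad: sprung aluminium pad on the press's ram, 44 mm wide (x), 36 mm high. Origin: centre of its pressing face, which looks along +y of the press, at x 45, z 43 mm of the press and, unloaded, y = 92 mm + 12 mm per rad of the wheel. It gives 1 mm per 6 N against the ram, up to 6.5 mm, then is solid (so 18 N takes about 0.26 rad of the wheel after the blank is tight against the stop)
- wheel_axis (a point): point on the star wheel's upright axis at the height of its spokes' centre lines (z 50 mm). Hub radius 15 mm; five plain round steel spokes, 72 degrees apart, 10 mm thick, reaching 62 mm from the axis. Under the spokes are only the base plate (top at z 12) and a post of 17 mm radius on the axis
- star_wheel (a joint): turn of the star wheel in rad, 0 to 4.4, growing clockwise seen from above (spokes in front move to the left). At 0 one spoke points straight to -x of the press. 1 rad moves ram and pad 12 mm along +y. Friction about 0.36 N m (8 N on a spoke 46 mm out); it stays where it is left, also under load. Each newton of clamping adds 0.012 N m (0.26 N on the spoke 46 mm out)
- spool: bystander: thread spool, 36 mm across, 44 mm high, standing; origin at the centre of its underside
- glue: bystander: small glue bottle, 33 mm across, 102 mm high, standing behind the press; origin at the centre of its underside
- tweezers_1: bystander: tweezers lying near the table's front edge, 122 mm long along its y; origin at the centre of its underside
Mind the look-alikes: they are no part of the job. Of the things that look like the blank, the middle-sized one is meant.

How it is judged (in metres and radians):
On the way, in this order (a step that is already met when the one before it is completed fails the run):
1. the blank stands on the bed between pad and stop, seam facing them, let go (x of blank in the frame of press between 0.031 and 0.059 m and y of blank in the frame of press between 0.1 and 0.155 m and z of blank in the frame of press between 0.017 and 0.027 m and angle between blank's own z axis and vertical below 0.12 rad and angle between the y axis of blank and the y axis of press, either way round below 0.15 rad and contact force between blank and the fingers below 0.1 N and linear speed of blank below 0.02 m/s), for 0.2 s.
2. the pad clamps the blank against the stop (contact force between blank and press_pad above 10 N and contact force between blank and the arm below 0.1 N and contact force between blank and the fingers below 0.1 N), for 0.2 s.
At the end, for the whole second after the job is handed in: the blank stands upright on the bed, centred on it within 14 mm and square to the press within 0.15 rad (tilt under 0.12 rad), at rest, clamped by the pad with 10 to 28 N (x of blank in the frame of press between 0.031 and 0.059 m and y of blank in the frame of press between 0.1 and 0.155 m and z of blank in the frame of press between 0.017 and 0.027 m and angle between blank's own z axis and vertical below 0.12 rad and angle between the y axis of blank and the y axis of press, either way round below 0.15 rad and contact force between blank and press_pad between 10 and 28 N and linear speed of blank below 0.01 m/s); the robot touches nothing.
It fails at once if the pad pressed the blank with more than 28 N (contact force between blank and press_pad above 28 N).
It fails at once if a spoke was pushed with more than 25 N (contact force between any of the fingers, the arm and star_wheel above 25 N).
It fails at once if the pad was pushed directly (over 6 N) (contact force between any of the fingers, the arm and press_pad above 6 N).
It fails at once if spool, glue bottle or tweezers moved by more than 30 mm (distance of any of spool, glue, tweezers_1 from where it was at the start of the episode above 0.03 m).
It also fails if it takes over 72 s, if anything falls off the work surface, if the arm or the gripper's body presses on something with over 40 N, if the wrist force passes 120 N, or if a joint passes its speed limit or range.

### The arm

A 6-joint arm with a two-finger parallel gripper is mounted at the origin on a cart in front of the work surface, level with it; the furniture and walls round the work are solid. World frame = base frame: x ahead of the robot, y to its left, z up, the work surface at z = 0. Lengths are in m, angles in degrees, forces in N, time in s.
With the tool pointing down it reaches from about 0.375 to 0.9 m from the base axis. Payload 3.1 kg.
Tool frame: the origin (TCP) lies between the finger pads; the fingertips stand 22 mm ahead of it and the grasp point (between the pads) lies 3 mm ahead of it (bot.tip_extent is the distance from the TCP to the fingertips, in m); y points along the fingers, z is the direction in which the jaws open and shut, and the axes are right-handed (so a half turn about y gives the same grasp; the last joint's range is limited). The gripper opens to 87 mm and grips with 3 to 60 N. Pads are 19 mm wide; open, the fingers measure 117 mm over their backs; the gripper's body (75 mm by 190 mm) begins 51 mm behind the grasp point.
Start: joints at [55.376, 30.224, 82.088, -0, 67.689, -10.227], TCP at [0.258, 0.569, 0.245] pointing down, gripper open.
Joint ranges: [-176.69, 176.69], [-43.24, 126.21], [12.49, 139.97], [-82, 262], [0, 151.66], [-163.58, 163.58]. Speed limits (degrees/s): [159.86, 159.86, 180, 180, 180, 180].

### API

Orientations are given as a 3x3 rotation matrix whose columns are the frame's x, y, z axes.
In Python, from rig import bot, eyes, models gives the robot as it stands. The module is installed in compiled form; this text tells all that it offers.
- The arm moves only by the tool arm_command, never from a script. Its arguments are lists of equal length, an entry for each row: "translation": the shift along the tool's x, y, z each as a share of 0.08 m, from -1 to 1, a list of three; "rotation": the turn, a rotation vector about the tool's x, y, z each as a share of 60 degrees, from -1 to 1, a list of three; "grip": the closure, from -1 (fully open) to 1 (shut), so that 0 is half open. In form: {"translation": [[x, y, z], ...], "rotation": [[rx, ry, rz], ...], "grip": [grip, ...]}. A call has 1 to 5 rows; each row is the pose to reach, as a shift and turn from the pose commanded when the call began, along the tool's axes at that moment; what a row does not reach only later rows make up. A row lasts 1/10 s, in which the tool goes at most 50 mm and 8.59 degrees, less where a joint would pass 70% of its speed; a pose out of reach is approached as far as the arm can. A call with a number of a shift or a turn outside -1 to 1 is refused whole. A call with a gripper value outside its range is refused whole. The fingers move at their own pace and stop on an object; the grip force is fixed at half the most. Time passes only in rows, so rows that repeat a pose let the fingers close. It gives the time, the measured TCP pose, the force and the opening at its end, in the units of the state.
- bot.read_state(): the state, without advancing time (a new reading comes with each control period).
- eyes.capture(name): name is "scene" or "side" or "wrist"; returns a dict with "image" (384x512x3 uint8, blue, green, red), "mtx" (3x3 intrinsics, pixels), "rvec" (rotation vector, rad) and "tvec" (3), from world to camera coordinates, as OpenCV has them; the wrist camera has in their place "hand_eye" (4x4, takes a point from camera to tool coordinates, whose origin is the TCP and whose axes are the tool frame's). Camera axes: x right, y down, z forward; pixel columns grow to the right and rows downward; lengths in m; the calibration is good to about 2 mm. A picture is of the moment at which its call begins: read the wrist's pose just before it. There is no depth.
- bot.hand_in(): hands the job in, once; it reports no verdict.
Trained networks look in the newest picture that a camera, given by its name, has taken for a name from the list of things; names that differ only in an ending like _2 or _b are one class to them, and where a whole thing is asked for, a point or a joint stands for the part that bears it (a point fixed in the world has none). Each returns a list of dicts, best first, with "conf" (0 to 1); they miss things now and then, are a little off and sometimes report something else, mostly with a low value. They report only what shows in the picture. A call takes as long as a camera call. They do not tell look-alikes from the thing itself.
- models.recognise(camera, thing): "extent" ([left, top, right, bottom] as shares, 0 to 1, of the picture: columns of its width, rows of its height, round what is visible of it).
- models.spot_point(camera, thing): "point" ([column, row] as shares, 0 to 1, of the picture: columns of its width, rows of its height: a listed point, or the origin of a listed thing).
The state is a dict: "time_s": time; "joint_positions": joint angles; "qvel": joint speeds; "tau": joint torques, N m; "position": TCP position; "tcp_rot": TCP orientation; "force": force on the tool from outside, world axes, zero at the start; "moment": the same for the moment, N m; "opening": opening from 0.0 (shut) to 1.0 (fully open).
Only numpy, scipy, OpenCV 4.12 (cv2) and the standard library are available. Lean on these libraries where they do the work, as an engineer would, in place of code of your own. Each camera call takes 0.05 s, during which the arm holds its last target. There are 200 camera calls.

## Working session

There is one attempt and no reset: what is moved stays moved. The work goes in short steps, Python scripts to look and compute and a tool call to move; the robot and the scene stay as the last step left them, time stands still between calls to the robot, and variables do not carry over. Pictures are saved under pics/ and viewed, about 8 in all and at most 12, crops included, and the job is handed in when it is done.

Besides the shell and the picture viewer there is one more tool, called after ">>>" as name(argument=value, ...) on one line, values as JSON. arm_command: Moves the arm, as the interface text tells. Shift numbers are shares of 0.08 m and turn numbers shares of 60 degrees, none past 1 either way. Its arguments: {"type":"object","properties":{"translation":{"type":"array"},"rotation":{"type":"array"},"grip":{"type":"array"}},"required":["translation","rotation","grip"]}

```bash
mkdir -p pics
cat > h.py <<'E'
import numpy as np, cv2
from rig import bot, eyes, models
def cam(n):
    s=bot.read_state(); c=eyes.capture(n); K=np.array(c["mtx"],float)
    if n=="wrist":
        T=np.eye(4);T[:3,:3]=s["tcp_rot"];T[:3,3]=s["position"]; W=T@np.array(c["hand_eye"])
    else:
        R,_=cv2.Rodrigues(np.array(c["rvec"],float)); W=np.eye(4);W[:3,:3]=R.T;W[:3,3]=-R.T@np.array(c["tvec"],float).ravel()
    return c["image"],K,W
def ray(K,W,u,v,z):
    d=W[:3,:3]@np.linalg.inv(K)@np.array([u,v,1.]); o=W[:3,3]
    return o+d*(z-o[2])/d[2]
def proj(K,W,P):
    P=np.atleast_2d(P); p=(P-W[:3,3])@W[:3,:3]@K.T; return p[:,:2]/p[:,2:]
E
cat > a.py <<'E'
from h import *
s=bot.read_state();print(s["time_s"],np.round(s["position"],3),np.round(s["tcp_rot"],3).tolist(),s["opening"],s["force"])
ims=[]
Z={"blank":0,"press":0,"bed":.022,"press_pad":.043,"wheel_axis":.05,"spool":0,"glue":0,"tweezers_1":0}
for n in ["scene","side","wrist"]:
    im,K,W=cam(n);cv2.imwrite(f"pics/{n}0.png",im);ims.append(im);print(n,np.round(W[:3,3],3))
    for t,z in Z.items():
        for r in models.spot_point(n,t)[:4]:
            u,v=r["point"][0]*512,r["point"][1]*384
            print(t,round(r["conf"],2),round(u),round(v),np.round(ray(K,W,u,v,z),3))
E
python3 a.py; python3 -c "
import cv2,numpy as np
cv2.imwrite('pics/s0.png',cv2.resize(cv2.imread('pics/scene0.png'),(800,600)));cv2.imwrite('pics/d0.png',cv2.resize(cv2.imread('pics/side0.png'),(800,600)))"
```

```text
0.0 [0.258 0.569 0.244] [[0.911, -0.001, 0.413], [-0.413, -0.002, 0.911], [-0.0, -1.0, -0.002]] 1.0049417853592 [ 0.14088934 -0.28566515 -0.1332868 ]
scene [ 0.035 -0.14   0.717]
blank 0.92 215 193 [0.586 0.246 0.   ]
blank 0.85 173 194 [0.534 0.34  0.   ]
blank 0.74 137 209 [0.45  0.389 0.   ]
press 0.58 328 268 [ 0.505 -0.09   0.   ]
bed 0.57 285 222 [0.563 0.04  0.022]
press_pad 0.56 297 222 [0.559 0.01  0.043]
wheel_axis 0.94 327 256 [ 0.499 -0.082  0.05 ]
spool 0.73 251 175 [0.686 0.191 0.   ]
glue 0.7 316 174 [0.77  0.035 0.   ]
tweezers_1 0.76 206 274 [0.371 0.14  0.   ]
side [ 0.116 -0.739  0.652]
blank 0.72 238 196 [0.558 0.233 0.   ]
blank 0.65 211 188 [0.506 0.321 0.   ]
blank 0.47 186 186 [0.442 0.38  0.   ]
press 0.57 275 261 [ 0.503 -0.087  0.   ]
bed 0.7 272 219 [0.571 0.044 0.022]
press_pad 0.41 272 222 [0.55  0.008 0.043]
wheel_axis 0.83 277 245 [ 0.508 -0.09   0.05 ]
spool 0.73 281 194 [0.679 0.174 0.   ]
spool 0.42 212 186 [0.514 0.331 0.   ]
glue 0.59 332 204 [0.783 0.05  0.   ]
wrist [0.187 0.603 0.384]
blank 0.71 197 333 [0.454 0.398 0.   ]
```

View pics/s0.png

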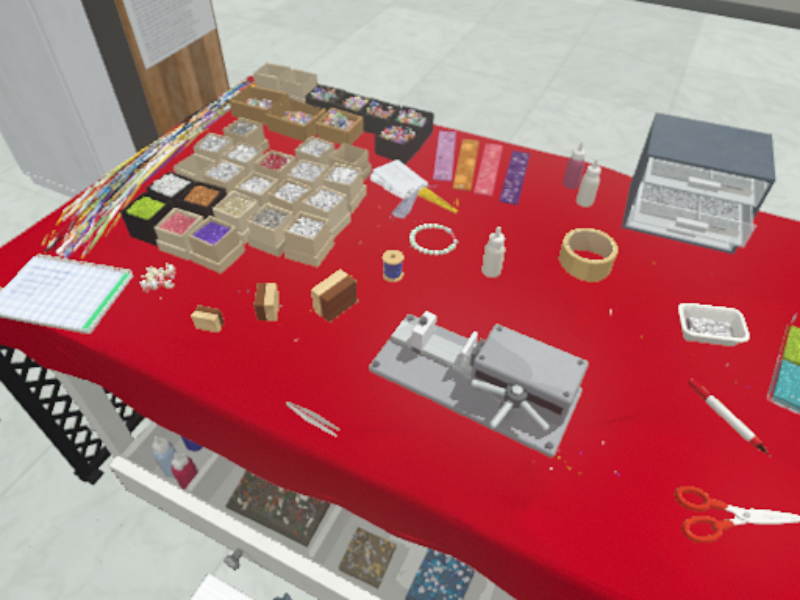

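View pics/wrist0.png

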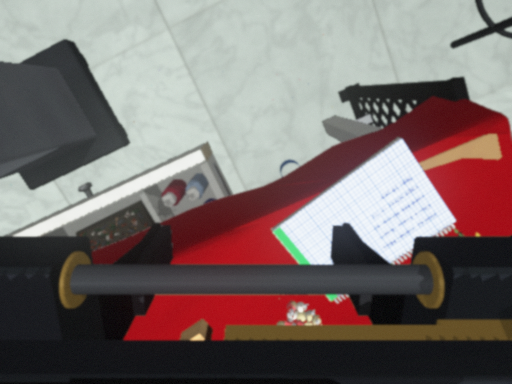

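The scene picture shows three two-layer blocks, at about (208,318), (267,300) and (335,293) of 800x600. The middle-sized one is at (267,300). The press is at (480,385), with the stop on the left and the wheel in front on the right. The wrist view shows mostly the table's left edge. I'll move the wrist over the blank.

```bash
cat >> h.py <<'E'
def move(target,R=None,s=None):
    """share numbers for a move to world target (and rotation R) from present measured pose"""
    from scipy.spatial.transform import Rotation as Ro
    s=s or bot.read_state(); A=np.array(s["tcp_rot"])
    t=A.T@(np.array(target)-s["position"])/0.08
    r=np.zeros(3) if R is None else Ro.from_matrix(A.T@R).as_rotvec(degrees=True)/60
    return np.round(t,3),np.round(r,3)
def down(yawz):
    """tool pointing down, jaw axis z at world angle yawz deg"""
    a=np.radians(yawz);z=np.array([np.cos(a),np.sin(a),0]);y=np.array([0,0,-1.]);return np.column_stack([np.cross(y,z),y,z])
E
python3 - <<'E'
from h import *
c=eyes.capture("wrist");print(np.round(c["hand_eye"],3),np.round(c["mtx"],1))
H=np.array(c["hand_eye"]);K=np.array(c["mtx"])
T=np.eye(4)
# table point offsets in tool xz seen at image, for TCP height h
for h in (.15,.2,.25):
    T[:3,:3]=down(65.6);T[:3,3]=[0,0,h];W=T@H
    for uv in [(256,192),(256,220),(256,320),(256,100),(60,150),(450,150)]:
        p=ray(K,W,*uv,0.02);print(h,uv,np.round((T[:3,:3].T@(p-T[:3,3])),3))
print(move([.5,.33,.245],down(65.6)))
im,_,_=cam("scene")
crop=lambda a,b,c,d,k:cv2.resize(im[b:d,a:c],None,fx=k,fy=k,interpolation=cv2.INTER_CUBIC)
A=crop(110,165,240,225,6)[:, :780]
B=crop(230,190,385,295,5);cv2.imwrite("pics/A.png",A)
cv2.imwrite("pics/B.png",B)
E
```

```text
[[-0.     0.959  0.284 -0.079]
 [-0.002 -0.284  0.959 -0.139]
 [ 1.    -0.     0.002  0.001]
 [ 0.     0.     0.     1.   ]] [[325.1   0.  251.3]
 [  0.  325.1 188.6]
 [  0.    0.    1. ]]
0.15 (256, 192) [0.004 0.13  0.006]
0.15 (256, 220) [0.03  0.13  0.006]
0.15 (256, 320) [0.136 0.13  0.006]
0.15 (256, 100) [-0.073  0.13   0.005]
0.15 (60, 150) [-0.032  0.13  -0.158]
0.15 (450, 150) [-0.032  0.13   0.167]
0.2 (256, 192) [0.02  0.18  0.006]
0.2 (256, 220) [0.051 0.18  0.007]
0.2 (256, 320) [0.176 0.18  0.007]
0.2 (256, 100) [-0.071  0.18   0.006]
0.2 (60, 150) [-0.024  0.18  -0.187]
0.2 (450, 150) [-0.024  0.18   0.198]
0.25 (256, 192) [0.035 0.23  0.007]
0.25 (256, 220) [0.071 0.23  0.007]
0.25 (256, 320) [0.215 0.23  0.008]
0.25 (256, 100) [-0.07   0.23   0.007]
0.25 (60, 150) [-0.015  0.23  -0.217]
0.25 (450, 150) [-0.015  0.23   0.229]
(array([ 3.988, -0.006, -1.474]), array([-0., -0.,  0.]))
```

View pics/B.png

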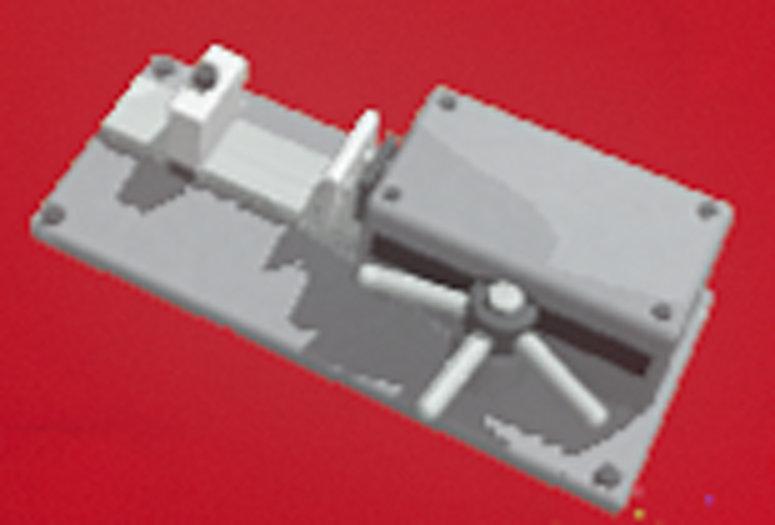

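The press crop shows the stop at (210,100), the pad at (345,190) and the hub at (500,305). Three spokes point left (365,272), front (430,410) and right-front (600,415). I'll fit the press pose to the corners while I move the wrist to the blank.

```bash
cat > fit.py <<'E'
from h import *
from scipy.optimize import least_squares
im,K,W=cam("scene")
P=np.array([[-35,215,12],[-35,-75,12],[8,70,74],[88,70,74],[88,-70,74],[8,-70,74],[0,0,60]])/1e3
U=np.array([[35,225],[614,497],[370,212],[435,88],[733,208],[680,325],[503,305]])/5+[230,190]
def tw(p,P):
    c,s=np.cos(p[2]),np.sin(p[2]);return P@np.array([[c,-s,0],[s,c,0],[0,0,1]]).T+[p[0],p[1],0]
f=lambda p:(proj(K,W,tw(p,P))-U).ravel()
r=least_squares(f,[.5,-.085,-.1],loss="soft_l1");print(r.x,np.degrees(r.x[2]),np.round(r.fun.reshape(-1,2),1).tolist())
p=r.x
for uv in [(365,272),(430,410),(600,415)]:
    q=ray(K,W,uv[0]/5+230,uv[1]/5+190,.05)-[p[0],p[1],0]
    c,s=np.cos(p[2]),np.sin(p[2]);q=[c*q[0]+s*q[1],-s*q[0]+c*q[1]];print("spoke",np.round(q,3),np.degrees(np.arctan2(q[1],q[0])))
for n,uv,z in [("pad top front",(360,115),.061),("pad top L",(312,195),.061),("stop face bottom",(207,158),.022),("stop top right front",(200,112),.060),("stop top right back",(247,63),.060)]:
    q=ray(K,W,uv[0]/5+230,uv[1]/5+190,z)-[p[0],p[1],0];print(n,np.round([c*q[0]+s*q[1],-s*q[0]+c*q[1]],3))
E
python3 fit.py
```

```text
[ 0.50689984 -0.0862077  -0.05052967] -2.8951365581399506 [[-2.2, -0.1], [2.2, 2.2], [-1.6, -1.7], [0.1, -1.5], [1.0, -0.9], [-0.1, 3.4], [0.1, -0.2]]
spoke [-0.007  0.059] 96.80345933479647
spoke [-0.056  0.008] 171.7230605595323
spoke [-0.024 -0.053] -114.27231277444058
pad top front [0.063 0.095]
pad top L [0.011 0.094]
stop face bottom [0.035 0.156]
stop top right front [0.029 0.159]
stop top right back [0.066 0.154]
```

>>> arm_command(translation=[[0.6, 0, -0.23], [1, 0, -0.4], [1, 0, -0.4]], rotation=[[0, 0, 0], [0, 0, 0], [0, 0, 0]], grip=[-1, -1, -1])

```text
time_s: 1.8
position: [0.3205, 0.5043, 0.2445]
tcp_rot: [[0.909, 0.001, 0.417], [-0.417, -0.002, 0.909], [0.002, -1.0, -0.001]]
force: [-0.8, -0.4, -0.0]
opening: 1.0
```

>>> arm_command(translation=[[0.6, 0, -0.23], [1, 0, -0.4], [1, 0, -0.4]], rotation=[[0, 0, 0], [0, 0, 0], [0, 0, 0]], grip=[-1, -1, -1])

```text
time_s: 2.1
position: [0.3801, 0.4427, 0.2447]
tcp_rot: [[0.909, 0.001, 0.417], [-0.417, -0.001, 0.909], [0.001, -1.0, -0.0]]
force: [0.4, 1.0, -0.4]
opening: 1.002
```

>>> arm_command(translation=[[0.6, 0, -0.23], [0.9, 0, -0.67], [0.9, 0, -0.67], [0.9, 0, -0.67]], rotation=[[0, 0, 0], [0, 0, 0], [0, 0, 0], [0, 0, 0]], grip=[-1, -1, -1, -1])

```text
time_s: 2.5
position: [0.4206, 0.3665, 0.2447]
tcp_rot: [[0.91, -0.001, 0.415], [-0.415, 0.001, 0.91], [-0.001, -1.0, 0.001]]
force: [0.5, 0.5, -0.1]
opening: 1.003
```

Run:
```python
from h import *
s=bot.read_state();print(s["time_s"],np.round(s["position"],3),np.round(s["tcp_rot"],3).tolist())
im,K,W=cam("wrist");cv2.imwrite("pics/w1.png",cv2.resize(im,(800,600)))
for r in models.spot_point("wrist","blank"):
    u,v=r["point"][0]*512,r["point"][1]*384;print(round(r["conf"],2),u,v,np.round(ray(K,W,u,v,0),3))
```

```text
2.5 [0.421 0.367 0.245] [[0.91, -0.001, 0.415], [-0.415, 0.001, 0.91], [-0.001, -1.0, 0.001]]
0.95 259.6864 238.5024 [0.519 0.336 0.   ]
0.72 284.5184 171.1872 [0.45  0.399 0.   ]
0.66 214.5792 296.7936 [0.573 0.244 0.   ]
```

View pics/w1.png

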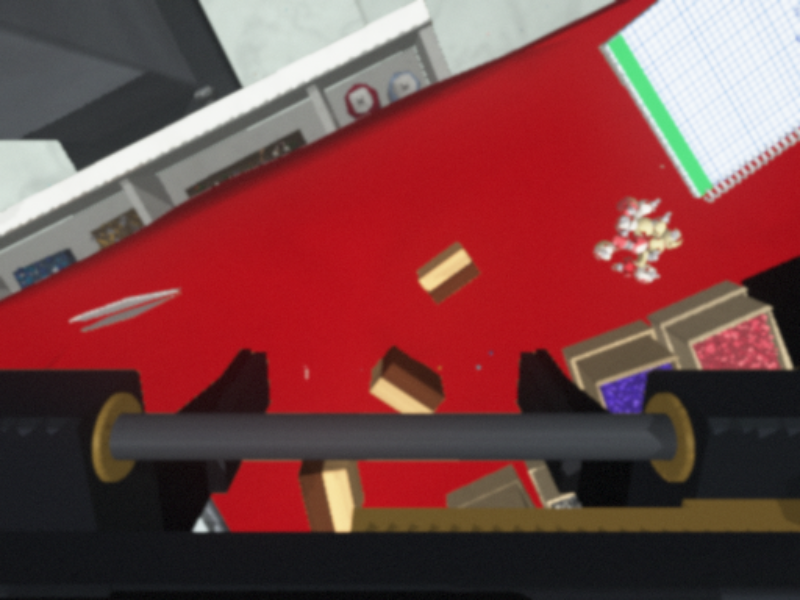

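The wrist picture shows the middle-sized block at about (407,380) of 800x600, partly near the gripper's bar. The small one is at (448,272) and the large one at (332,495). I'll go closer for a clear view.

>>> arm_command(translation=[[0.5, 0.3, 0], [1, 0.7, 0], [1, 0.7, 0], [1, 0.7, 0]], rotation=[[0, 0, 0], [0, 0, 0], [0, 0, 0], [0, 0, 0]], grip=[-1, -1, -1, -1])

```text
time_s: 3.0
position: [0.4931, 0.334, 0.1874]
tcp_rot: [[0.911, -0.003, 0.413], [-0.413, -0.0, 0.911], [-0.002, -1.0, -0.001]]
force: [-0.9, -0.4, -0.3]
opening: 0.999
```

Run:
```python
from h import *
s=bot.read_state();print(s["time_s"],np.round(s["position"],3))
im,K,W=cam("wrist");cv2.imwrite("pics/w2.png",cv2.resize(im[60:300],(800,375)));cv2.imwrite("pics/w2raw.png",im)
for r in models.spot_point("wrist","blank"):
    u,v=r["point"][0]*512,r["point"][1]*384;print(round(r["conf"],2),u,v,np.round(ray(K,W,u,v,0),3))
np.savez("w2.npz",K=K,W=W)
```

```text
3.0 [0.493 0.334 0.187]
0.96 295.4752 107.0976 [0.452 0.401 0.   ]
0.88 259.0208 190.1952 [0.515 0.334 0.   ]
0.6 208.7936 267.8016 [0.575 0.246 0.   ]
```

View pics/w2.png

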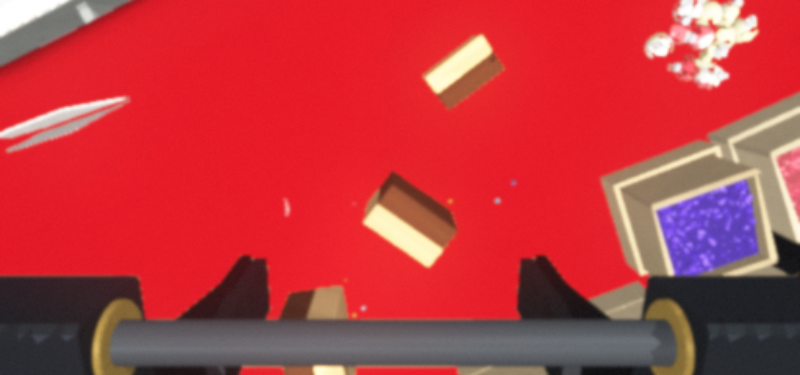

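The block is clear here: its outline corners are about (393,173), (456,230), (430,268) and (363,218), with the seam along its long side. I'll fit the known box to its silhouette.

Run:
```python
from h import *
from scipy.optimize import minimize
d=np.load("w2.npz");K,W=d["K"],d["W"];im=cv2.imread("pics/w2raw.png")
b,g,r=[im[...,i].astype(int) for i in range(3)]
hsv=cv2.cvtColor(im,cv2.COLOR_BGR2HSV)
m=((hsv[...,0]>4)&(hsv[...,0]<40)).astype(np.uint8)
n,l,st,ce=cv2.connectedComponentsWithStats(m)
k=l[198,258];M=(l==k).astype(np.uint8);M=cv2.morphologyEx(M,cv2.MORPH_CLOSE,np.ones((3,3)));print(k,st[k])
B=np.array([[x,y,z] for x in(-.025,.025) for y in (-.015,.015) for z in (0,.04)])
S=4
Mb=cv2.resize(M,None,fx=S,fy=S,interpolation=cv2.INTER_LINEAR)
def cost(p):
    c,s=np.cos(p[2]),np.sin(p[2]);q=B@np.array([[c,-s,0],[s,c,0],[0,0,1]]).T+[p[0],p[1],0]
    h=cv2.convexHull(((proj(K,W,q)+.5)*S*16).astype(np.int32).reshape(-1,1,2))
    I=np.zeros_like(Mb);cv2.fillConvexPoly(I,h,1,shift=4);return float((I!=Mb).sum())/S/S
best=min((minimize(cost,[.515,.334,np.radians(a)],method="Nelder-Mead",options=dict(initial_simplex=[[.515,.334,np.radians(a)],[.525,.334,np.radians(a)],[.515,.344,np.radians(a)],[.515,.334,np.radians(a+15)]])) for a in range(0,180,20)),key=lambda r:r.fun)
print(best.x,np.degrees(best.x[2])%180,best.fun)
yw=np.degrees(best.x[2])%180
s=bot.read_state();print(np.degrees(np.arctan2(s["tcp_rot"][1][2],s["tcp_rot"][0][2])))
for a in(yw,yw-180):print(a,move([*best.x[:2],.1],down(a)),move([*best.x[:2],.1]))
print(s["joint_positions"])
```

```text
153 [ 232  172   60   60 2056]
[0.51876128 0.33502849 3.6415703 ] 28.646608755210764 157.5
65.69630071639624
28.646608755210764 (array([0.296, 1.113, 0.139]), array([-0.   ,  0.617, -0.001])) (array([0.296, 1.113, 0.139]), array([0., 0., 0.]))
-151.35339124478924 (array([0.296, 1.113, 0.139]), array([-1.000e-03, -2.383e+00,  0.000e+00])) (array([0.296, 1.113, 0.139]), array([0., 0., 0.]))
[ 2.34239122e+01  3.18200580e+01  8.95532337e+01  4.24380673e-02
  5.86226759e+01 -4.22944893e+01]
```

>>> arm_command(translation=[[0.15, 0.3, 0.07], [0.3, 0.6, 0.14], [0.3, 0.8, 0.14], [0.3, 0.8, 0.14], [0.3, 0.8, 0.14]], rotation=[[0, 0.14, 0], [0, 0.28, 0], [0, 0.42, 0], [0, 0.56, 0], [0, 0.617, 0]], grip=[-1, -1, -1, -1, -1])

```text
time_s: 3.6
position: [0.519, 0.3349, 0.1253]
tcp_rot: [[0.477, 0.0, 0.879], [-0.879, 0.0, 0.477], [-0.0, -1.0, 0.0]]
force: [0.1, 0.4, 0.2]
opening: 1.0
```

Run:
```python
from h import *
s=bot.read_state();print(s["time_s"],np.round(s["position"],4))
print(move([.5188,.335,.030],down(28.65)))
```

```text
3.6 [0.519  0.3349 0.1253]
(array([-1.000e-03,  1.191e+00, -2.000e-03]), array([-0.   , -0.003, -0.   ]))
```

>>> arm_command(translation=[[0, 0.4, 0], [0, 0.8, 0], [0, 1, 0]], rotation=[[0, 0, 0], [0, 0, 0], [0, 0, 0]], grip=[-1, -1, -1])

```text
time_s: 3.9
position: [0.5183, 0.3345, 0.0439]
tcp_rot: [[0.48, -0.002, 0.877], [-0.877, -0.0, 0.48], [-0.0, -1.0, -0.002]]
force: [-0.9, 0.4, 0.1]
opening: 1.0
```

>>> arm_command(translation=[[0, 0.19, 0], [0, 0.19, 0], [0, 0.19, 0], [0, 0.19, 0], [0, 0.19, 0]], rotation=[[0, 0, 0], [0, 0, 0], [0, 0, 0], [0, 0, 0], [0, 0, 0]], grip=[-1, 0.2, 0.2, 0.2, 0.2])

```text
time_s: 4.4
position: [0.521, 0.3338, 0.0306]
tcp_rot: [[0.478, 0.002, 0.878], [-0.878, 0.001, 0.478], [0.0, -1.0, 0.002]]
force: [0.9, 0.5, 1.2]
opening: 0.721
```

>>> arm_command(translation=[[0, 0, 0], [0, 0, 0], [0, 0, 0]], rotation=[[0, 0, 0], [0, 0, 0], [0, 0, 0]], grip=[1, 1, 1])

```text
time_s: 4.7
position: [0.5204, 0.3335, 0.03]
tcp_rot: [[0.478, 0.001, 0.878], [-0.878, 0.0, 0.478], [0.0, -1.0, 0.001]]
force: [-0.6, -0.8, 4.3]
opening: 0.572
```

Grip opening is 0.572, about 50 mm, so it holds. Next I lift, turn square to the press and look at the bed from above.

>>> arm_command(translation=[[0, -0.3, 0], [0, -0.6, 0], [0, -1, 0], [0, -1, 0]], rotation=[[0, 0, 0], [0, 0, 0], [0, 0, 0], [0, 0, 0]], grip=[1, 1, 1, 1])

```text
time_s: 5.1
position: [0.5229, 0.3347, 0.1134]
tcp_rot: [[0.478, 0.008, 0.878], [-0.878, 0.003, 0.478], [0.001, -1.0, 0.009]]
force: [1.1, 0.0, 0.2]
opening: 0.573
```

>>> arm_command(translation=[[0.3, -0.3, 0], [0.7, -0.7, 0], [1, -1, -0.3], [1, -1, -0.5], [1, -1, -0.5]], rotation=[[0, 0.1, 0], [0, 0.2, 0], [0, 0.3, 0], [0, 0.42, 0], [0, 0.525, 0]], grip=[1, 1, 1, 1, 1])

```text
time_s: 5.6
position: [0.5213, 0.2423, 0.1892]
tcp_rot: [[-0.058, -0.003, 0.998], [-0.998, -0.001, -0.058], [0.001, -1.0, -0.003]]
force: [0.3, 0.2, -1.5]
opening: 0.572
```

Run:
```python
from h import *
s=bot.read_state();print(s["time_s"],np.round(s["position"],4),np.round(s["force"],1),s["opening"])
print(move([.555,.02,.21],down(-2.9)))
```

```text
5.6 [0.5213 0.2423 0.1892] [ 0.3  0.2 -1.5] 0.5716191879772548
(array([ 2.75 , -0.258,  0.58 ]), array([ 0.003, -0.007,  0.001]))
```

>>> arm_command(translation=[[0.5, -0.1, 0.1], [1, -0.2, 0.3], [1, -0.25, 0.5], [1, -0.25, 0.6]], rotation=[[0, 0, 0], [0, 0, 0], [0, 0, 0], [0, 0, 0]], grip=[1, 1, 1, 1])

```text
time_s: 6.0
position: [0.5687, 0.1605, 0.2093]
tcp_rot: [[-0.053, 0.001, 0.999], [-0.999, 0.0, -0.053], [-0.0, -1.0, 0.001]]
force: [-0.2, 0.6, -1.1]
opening: 0.574
```

>>> arm_command(translation=[[0.4, 0, 0], [0.8, 0, 0], [0.9, 0, 0]], rotation=[[0, 0, 0], [0, 0, 0], [0, 0, 0]], grip=[1, 1, 1])

```text
time_s: 6.3
position: [0.5627, 0.0883, 0.2082]
tcp_rot: [[-0.052, -0.003, 0.999], [-0.999, -0.001, -0.052], [0.001, -1.0, -0.003]]
force: [0.9, 1.1, -0.2]
opening: 0.575
```

>>> arm_command(translation=[[0.4, 0, 0], [0.8, 0, 0], [0.8, 0, 0], [0.8, 0, 0]], rotation=[[0, 0, 0], [0, 0, 0], [0, 0, 0], [0, 0, 0]], grip=[1, 1, 1, 1])

```text
time_s: 6.7
position: [0.5599, 0.0266, 0.2088]
tcp_rot: [[-0.052, -0.001, 0.999], [-0.999, 0.001, -0.052], [-0.001, -1.0, -0.001]]
force: [-0.6, 0.9, -0.5]
opening: 0.572
```

Run:
```python
from h import *
s=bot.read_state();print(s["time_s"],np.round(s["position"],4),np.round(s["tcp_rot"],3).tolist())
im,K,W=cam("wrist");cv2.imwrite("pics/w3.png",cv2.resize(im,(800,600),interpolation=cv2.INTER_CUBIC))
np.savez("w3.npz",K=K,W=W)
```

```text
6.7 [0.5599 0.0266 0.2088] [[-0.052, -0.001, 0.999], [-0.999, 0.001, -0.052], [-0.001, -1.0, -0.001]]
```

View pics/w3.png

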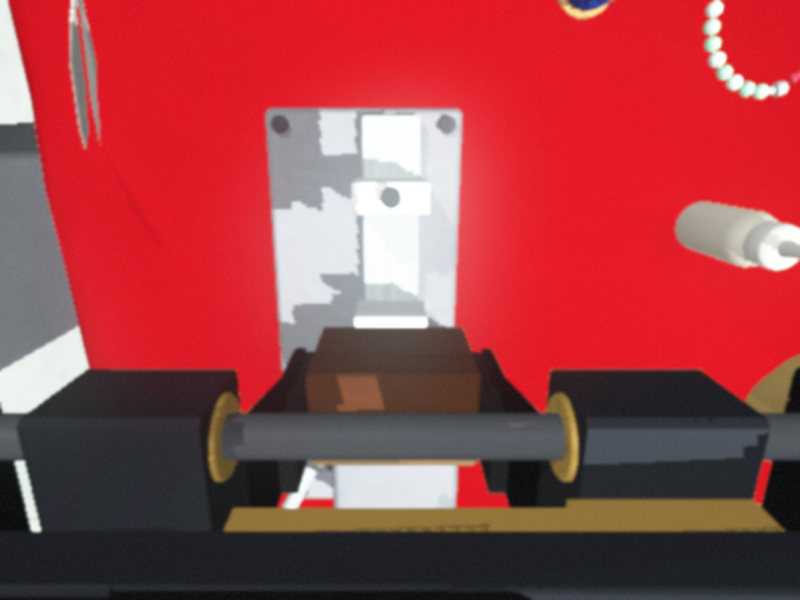

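The wrist view shows the press's left end square to the image. Base corners are at (266,109) and (462,109), the stop top spans (353–431, 181–214), the pad's top edge is at about row 316, and the blank is held level at (393,400).

Run:
```python
from h import *
from scipy.optimize import least_squares
d=np.load("w3.npz");K,W=d["K"],d["W"]
k=.64
pts={"FL":((267,109),.012),"BL":((462,109),.012),"bedL":((362,115),.022),"bedR":((420,115),.022),"bedL2":((363,290),.022),"bedR2":((421,290),.022),"stop1":((353,214),.060),"stop2":((430,214),.060),"pad1":((355,316),.061),"pad2":((428,316),.061),"FLlow":((283,358),.012)}
Q={n:ray(K,W,u*k,v*k,z) for n,((u,v),z) in pts.items()}
for n,q in Q.items():print(n,np.round(q,4))
# yaw/pos from base corners
def res(p):
    c,s=np.cos(p[2]),np.sin(p[2]);R=np.array([[c,-s],[s,c]])
    L=lambda q:R.T@(q[:2]-p[:2])
    o=[*(L(Q["FL"])-[-.035,.215]),*(L(Q["BL"])-[.09,.215]),L(Q["FLlow"])[0]+.035]
    o+=[L(Q["bedL"])[0]-.027,L(Q["bedR"])[0]-.063,L(Q["bedL2"])[0]-.027,L(Q["bedR2"])[0]-.063]
    o+=[L(Q["stop1"])[1]-L(Q["stop2"])[1],L(Q["pad1"])[1]-L(Q["pad2"])[1]]
    return np.array(o)
r=least_squares(res,[.507,-.086,-.05]);p=r.x;print(p,np.degrees(p[2]),np.round(r.fun*1e3,1))
c,s=np.cos(p[2]),np.sin(p[2]);R=np.array([[c,-s],[s,c]])
for n in ("stop1","stop2","pad1","pad2"):print(n,np.round(R.T@(Q[n][:2]-p[:2]),4))
t=R@[.045,.123]+p[:2];print("bed target",t,move([*t,.13],down(np.degrees(p[2]))))
```

```text
FL [0.487  0.1315 0.012 ]
BL [0.6082 0.1252 0.012 ]
bedL [0.5463 0.1243 0.022 ]
bedR [0.5814 0.1225 0.022 ]
bedL2 [0.5394 0.0143 0.022 ]
bedR2 [0.5781 0.0123 0.022 ]
stop1 [0.5397 0.0697 0.06  ]
stop2 [0.5831 0.0675 0.06  ]
pad1 [0.5365 0.0094 0.061 ]
pad2 [0.58   0.0072 0.061 ]
FLlow [ 0.478 -0.036  0.012]
[ 0.50966679 -0.085129   -0.04637767] -2.6572449643550042 [ 2.3  0.3 -1.3 -0.3  1.1 -0.1 -0.9 -1.9  0.8  0.2  0.2]
stop1 [0.0228 0.1561]
stop2 [0.0663 0.1559]
pad1 [0.0224 0.0957]
pad2 [0.066  0.0954]
bed target [0.56032081 0.0356525 ] (array([-0.105,  0.986,  0.   ]), array([ 0.001, -0.004, -0.001]))
```

>>> arm_command(translation=[[-0.1, 0.4, 0], [-0.1, 0.8, 0], [-0.1, 1, 0], [-0.1, 1, 0]], rotation=[[0, -0.003, 0], [0, -0.003, 0], [0, -0.003, 0], [0, -0.003, 0]], grip=[1, 1, 1, 1])

```text
time_s: 7.15
position: [0.5585, 0.036, 0.1267]
tcp_rot: [[-0.046, -0.006, 0.999], [-0.999, 0.001, -0.046], [-0.001, -1.0, -0.006]]
force: [-0.7, -0.2, -0.6]
opening: 0.57
```

Run:
```python
from h import *
s=bot.read_state();print(s["time_s"],np.round(s["position"],4),np.round(s["force"],1),s["opening"])
print(move([.5603,.0357,.0535],down(-2.66)))
```

```text
7.15 [0.5585 0.036  0.1267] [-0.7 -0.2 -0.6] 0.5698601651205518
(array([0.004, 0.915, 0.028]), array([ 0.006,  0.001, -0.001]))
```

>>> arm_command(translation=[[0, 0.3, 0.01], [0, 0.6, 0.01], [0, 0.8, 0.01], [0, 0.91, 0.01], [0, 0.91, 0.01]], rotation=[[0, 0, 0], [0, 0, 0], [0, 0, 0], [0, 0, 0], [0, 0, 0]], grip=[1, 1, 1, 1, 1])

```text
time_s: 7.65
position: [0.5614, 0.0347, 0.0563]
tcp_rot: [[-0.047, -0.001, 0.999], [-0.999, 0.0, -0.047], [-0.0, -1.0, -0.001]]
force: [-1.0, 0.2, 0.3]
opening: 0.573
```

Run:
```python
from h import *
s=bot.read_state();print(s["time_s"],np.round(s["position"],4),np.round(s["force"],1),s["opening"])
```

```text
7.65 [0.5614 0.0347 0.0563] [-1.   0.2  0.3] 0.5728098195143664
```

>>> arm_command(translation=[[0, 0.03, 0], [0, 0.05, 0], [0, 0.05, 0]], rotation=[[0, 0, 0], [0, 0, 0], [0, 0, 0]], grip=[1, 1, 1])

```text
time_s: 7.95
position: [0.5619, 0.0339, 0.0532]
tcp_rot: [[-0.048, 0.001, 0.999], [-0.999, -0.0, -0.048], [0.0, -1.0, 0.001]]
force: [0.5, -0.6, -0.7]
opening: 0.572
```

>>> arm_command(translation=[[0, 0.015, 0], [0, 0.015, 0], [0, 0.015, 0], [0, 0.015, 0], [0, 0.015, 0]], rotation=[[0, 0, 0], [0, 0, 0], [0, 0, 0], [0, 0, 0], [0, 0, 0]], grip=[1, 0.1, -0.2, -0.6, -0.6])

```text
time_s: 8.45
position: [0.5614, 0.0339, 0.0512]
tcp_rot: [[-0.048, -0.0, 0.999], [-0.999, 0.0, -0.048], [0.0, -1.0, -0.0]]
force: [-0.6, 0.4, -0.7]
opening: 0.705
```

>>> arm_command(translation=[[0, -0.1, 0], [0, -0.4, 0], [0, -0.8, 0], [0, -1, 0], [0, -1, 0]], rotation=[[0, 0, 0], [0, 0, 0], [0, 0, 0], [0, 0, 0], [0, 0, 0]], grip=[-0.6, -0.6, -0.6, -0.6, -0.6])

```text
time_s: 8.95
position: [0.5633, 0.0337, 0.1342]
tcp_rot: [[-0.048, 0.006, 0.999], [-0.999, -0.001, -0.048], [0.001, -1.0, 0.006]]
force: [-0.0, 0.5, -0.7]
opening: 0.797
```

>>> arm_command(translation=[[0.4, -0.2, 0], [0.8, -0.5, 0], [0.8, -0.8, 0], [0.8, -0.8, 0]], rotation=[[0, 0, 0], [0, 0, 0], [0, 0, 0], [0, 0, 0]], grip=[1, 1, 1, 1])

```text
time_s: 9.35
position: [0.56, -0.0314, 0.1974]
tcp_rot: [[-0.05, 0.005, 0.999], [-0.999, -0.001, -0.05], [0.001, -1.0, 0.005]]
force: [1.1, 0.4, -0.2]
opening: 0.523
```

Run:
```python
from h import *
s=bot.read_state();print(s["time_s"],np.round(s["position"],4),np.round(s["tcp_rot"],3).tolist(),s["opening"],np.round(s["force"],1))
im,K,W=cam("wrist")
np.savez("w4.npz",K=K,W=W);cv2.imwrite("pics/w4raw.png",im)
im2,_,_=cam("scene");cr=lambda i,a,b,c,d,k:cv2.resize(i[b:d,a:c],None,fx=k,fy=k,interpolation=cv2.INTER_CUBIC)
a=cr(im,140,40,340,340,2);b=cr(im2,225,190,390,300,2.4)
o=np.zeros((600,800,3),np.uint8);o[:600,:400]=a;o[:b.shape[0],400:400+b.shape[1]]=b[:,:400];cv2.imwrite("pics/w4.png",o)
```

```text
9.35 [ 0.56   -0.0314  0.1974] [[-0.05, 0.005, 0.999], [-0.999, -0.001, -0.05], [0.001, -1.0, 0.005]] 0.5228917969316075 [ 1.1  0.4 -0.2]
```

View pics/w4.png

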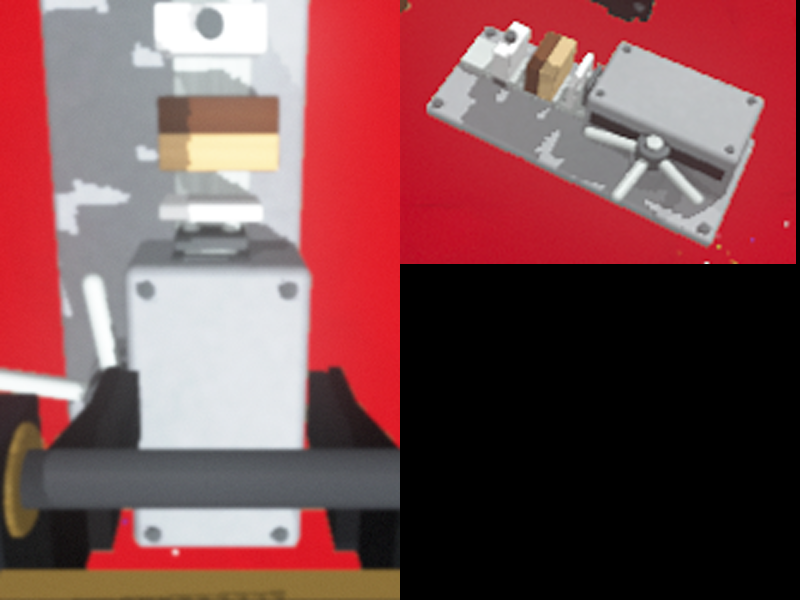

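The blank stands upright on the bed between pad and stop, with the seam facing them. In the left crop it spans about (158–280, 97–170), the stop's edge is at row 52 and the pad's is at 204. Spoke tips are at (93,278) and off the left edge. Now I compute the press pose and wheel angle.

```bash
cat > loc.py <<'E'
from h import *
d=np.load("w4.npz");K,W=d["K"],d["W"]
p=np.array([.5097,-.0851]);a=np.radians(-2.66)
c,s=np.cos(a),np.sin(a);R=np.array([[c,-s],[s,c]])
for n,(x,y),z in [("HFL 8,70",(133,270),.074),("HBL 88,70",(308,270),.074),("HFR 8,-70",(133,545),.074),("HBR 88,-70",(300,545),.074),("tip",(93,278),.05),("sp1root",(108,365),.05),("sp2a",(0,378),.05),("sp2b",(78,396),.05),("stop",(210,52),.06),("blank+y",(220,97),.062),("blank-y top",(220,170),.062),("blank xL",(158,135),.062),("blank xR",(279,135),.062),("pad",(210,204),.061)]:
    q=R.T@(ray(K,W,140+x/2,40+y/2,z)[:2]-p);print(n,np.round(q,4),round(np.degrees(np.arctan2(q[1],q[0])),1))
E
python3 loc.py
```

```text
HFL 8,70 [0.0114 0.0697] 80.7
HBL 88,70 [0.0842 0.0693] 39.5
HFR 8,-70 [ 0.0057 -0.0646] -85.0
HBR 88,-70 [ 0.0849 -0.0652] -37.5
tip [-0.0103  0.06  ] 99.7
sp1root [-0.0057  0.0174] 108.2
sp2a [-0.0574  0.011 ] 169.2
sp2b [-0.021   0.0014] 176.1
stop [0.0439 0.1556] 74.2
blank+y [0.0478 0.1384] 70.9
blank-y top [0.0477 0.1093] 66.4
blank xL [0.0224 0.1236] 79.7
blank xR [0.072  0.1234] 59.7
pad [0.0434 0.0951] 65.5
```

Press pose is confirmed to about 2 mm. Wheel is at about 10° and contact is expected near 160°. I'll push by turning the closed gripper rigidly about the wheel axis, so each call uses the same rows.

```bash
cat >> h.py <<'E'
PA=-2.66;AX=np.array([.5097,-.0851])
def pose(psi,z=.057,r=.046,t=.0145):
    """TCP pose pushing a spoke at psi deg (from -x press towards +y)"""
    q=np.radians(psi);er=np.array([-np.cos(q),np.sin(q)]);et=np.array([np.sin(q),np.cos(q)])
    a=np.radians(PA);R=np.array([[np.cos(a),-np.sin(a)],[np.sin(a),np.cos(a)]])
    return [*(AX+R@(r*er-t*et)),z],down(-psi+PA)
def where(s=None):
    s=s or bot.read_state();A=np.array(s["tcp_rot"]);psi=PA-np.degrees(np.arctan2(A[1,2],A[0,2]))
    a=np.radians(PA);R=np.array([[np.cos(a),-np.sin(a)],[np.sin(a),np.cos(a)]])
    L=R.T@(np.array(s["position"])[:2]-AX);q=np.radians(psi);er=np.array([-np.cos(q),np.sin(q)]);et=np.array([np.sin(q),np.cos(q)])
    F=R.T@np.array(s["force"])[:2]
    print("t",round(s["time_s"],2),"z",round(s["position"][2],4),"psi",round(psi,2),"r,t mm",np.round([L@er*1e3,L@et*1e3],1),"Fr,Ft",np.round([F@er,F@et],1),"M",np.round(s["moment"],2))
E
python3 - <<'E'
from h import *
print(pose(3,.12),move(*pose(3,.12)))
for al in (1,1.5,2,3,4,6,8,9,10,12,15,20):
    q=np.radians(al);x,z=-14.5,46;print(al,np.round((x-(x*np.cos(q)+z*np.sin(q)))/80,4),np.round((z-(-x*np.sin(q)+z*np.cos(q)))/80,4),round(al/60,4))
where()
E
```

```text
([np.float64(0.4624942022128038), np.float64(-0.09499255554820572), 0.12], array([[-0.09862505,  0.        ,  0.99512467],
       [-0.99512467,  0.        , -0.09862505],
       [-0.        , -1.        ,  0.        ]])) (array([ 0.87 ,  0.935, -1.151]), array([ 0.001,  0.048, -0.   ]))
1 -0.0101 -0.0031 0.0167
1.5 -0.0151 -0.0045 0.025
2 -0.0202 -0.006 0.0333
3 -0.0303 -0.0087 0.05
4 -0.0406 -0.0112 0.0667
6 -0.0611 -0.0158 0.1
8 -0.0818 -0.0196 0.1333
9 -0.0922 -0.0213 0.15
10 -0.1026 -0.0227 0.1667
12 -0.1235 -0.0251 0.2
15 -0.155 -0.0273 0.25
20 -0.2076 -0.0273 0.3333
t 9.45 z 0.1947 psi 0.09 r,t mm [-45.5  57.4] Fr,Ft [-0.6 -0.1] M [-0.09  0.04 -0.01]
```

>>> arm_command(translation=[[0.4, 0.1, -0.5], [0.8, 0.2, -0.9], [0.87, 0.5, -1], [0.87, 0.93, -1], [0.87, 0.93, -1]], rotation=[[0, 0.048, 0], [0, 0.048, 0], [0, 0.048, 0], [0, 0.048, 0], [0, 0.048, 0]], grip=[1, 1, 1, 1, 1])

```text
time_s: 9.95
position: [0.4711, -0.094, 0.1167]
tcp_rot: [[-0.098, -0.011, 0.995], [-0.995, 0.005, -0.098], [-0.004, -1.0, -0.011]]
force: [-0.4, -0.5, 0.0]
opening: 0.024
```

Run:
```python
from h import *
where();print(move(*pose(3,.057)),bot.read_state()["opening"])
```

```text
t 9.95 z 0.1167 psi 2.97 r,t mm [ 37.6 -12.6] Fr,Ft [ 0.4 -0.6] M [-0.07  0.09 -0.04]
(array([ 0.026,  0.747, -0.097]), array([ 0.011,  0.   , -0.004])) 0.023852477996263957
```

>>> arm_command(translation=[[0.02, 0, -0.12], [0.02, 0.25, -0.12], [0.02, 0.55, -0.12], [0.02, 0.75, -0.12], [0.02, 0.75, -0.12]], rotation=[[0, 0, 0], [0, 0, 0], [0, 0, 0], [0, 0, 0], [0, 0, 0]], grip=[1, 1, 1, 1, 1])

```text
time_s: 10.45
position: [0.4647, -0.0956, 0.0605]
tcp_rot: [[-0.097, -0.002, 0.995], [-0.995, 0.001, -0.097], [-0.001, -1.0, -0.002]]
force: [-0.1, 0.2, 0.4]
opening: 0.002
```

Run:
```python
from h import *
where();print(move(*pose(3,.057)),bot.read_state()["opening"])
im,K,W=cam("wrist");im2,_,_=cam("scene");cr=lambda i,a,b,c,d,k:cv2.resize(i[b:d,a:c],None,fx=k,fy=k,interpolation=cv2.INTER_CUBIC)
o=np.zeros((600,800,3),np.uint8);o[:300,:400]=cv2.resize(im,(400,300));b=cr(im2,265,210,385,300,3.3);o[:b.shape[0],400:400+b.shape[1]]=b[:,:400]
im3,_,_=cam("side");b=cr(im3,210,180,340,280,3);o[300:600,:390]=b
cv2.imwrite("pics/v5.png",o)
```

```text
t 10.45 z 0.0605 psi 2.89 r,t mm [ 43.8 -14.8] Fr,Ft [0.1 0.2] M [-0.09  0.09 -0.02]
(array([-0.005,  0.044, -0.028]), array([ 0.002,  0.002, -0.001])) 0.0016335091668797045
```

View pics/v5.png

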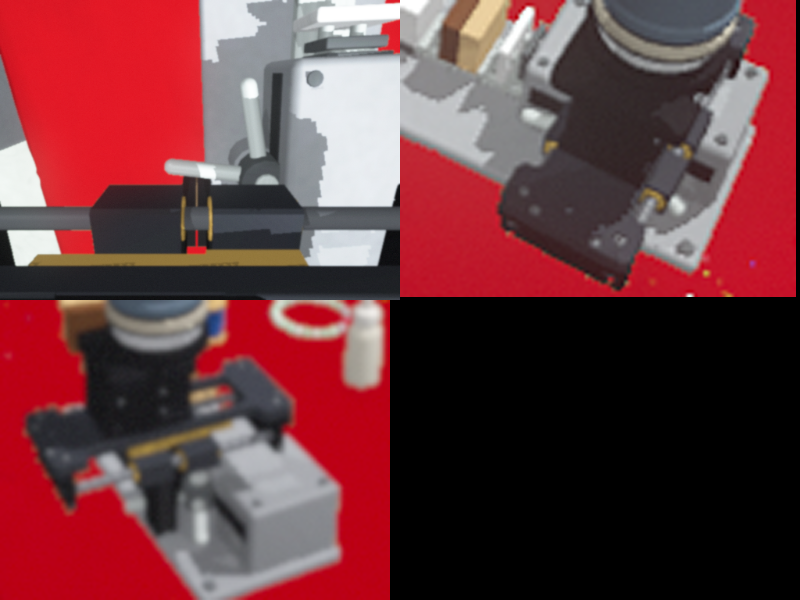

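The combined view shows the closed fingers down in front of the press, just right of the front spoke (about (190,170) in the wrist part) and clear of the housing. Next I start pushing slowly.

>>> arm_command(translation=[[-0.02, 0.02, -0.006], [-0.041, 0.04, -0.011], [-0.061, 0.04, -0.016], [-0.082, 0.04, -0.02], [-0.103, 0.04, -0.023]], rotation=[[0, 0.033, 0], [0, 0.067, 0], [0, 0.1, 0], [0, 0.133, 0], [0, 0.167, 0]], grip=[1, 1, 1, 1, 1])

```text
time_s: 11.1
position: [0.4651, -0.0898, 0.0591]
tcp_rot: [[-0.269, 0.002, 0.963], [-0.963, -0.004, -0.269], [0.003, -1.0, 0.003]]
force: [-2.2, -9.1, -1.8]
opening: 0.008
```

>>> arm_command(translation=[[-0.02, 0, -0.006], [-0.041, 0, -0.011], [-0.061, 0, -0.016], [-0.082, 0, -0.02], [-0.103, 0, -0.023]], rotation=[[0, 0.033, 0], [0, 0.067, 0], [0, 0.1, 0], [0, 0.133, 0], [0, 0.167, 0]], grip=[1, 1, 1, 1, 1])

```text
time_s: 11.6
position: [0.4652, -0.0814, 0.0591]
tcp_rot: [[-0.432, 0.002, 0.902], [-0.902, -0.003, -0.432], [0.002, -1.0, 0.003]]
force: [-4.3, -8.6, -0.5]
opening: 0.009
```

```bash
python3 -c "
from h import *
where()"
```

```text
t 11.6 z 0.0591 psi 22.96 r,t mm [ 41.7 -15.9] Fr,Ft [ 0.2 -9.6] M [-1.72  0.79 -0.08]
```

Contact and steady turning at about 9.6 N. I'll finish stroke 1.

>>> arm_command(translation=[[-0.03, 0, -0.009], [-0.061, 0, -0.016], [-0.092, 0, -0.021], [-0.123, 0, -0.025], [-0.155, 0, -0.027]], rotation=[[0, 0.05, 0], [0, 0.1, 0], [0, 0.15, 0], [0, 0.2, 0], [0, 0.25, 0]], grip=[1, 1, 1, 1, 1])

```text
time_s: 12.1
position: [0.4684, -0.0694, 0.0591]
tcp_rot: [[-0.652, 0.001, 0.758], [-0.758, -0.003, -0.652], [0.002, -1.0, 0.003]]
force: [-5.0, -10.2, -0.8]
opening: 0.007
```

>>> arm_command(translation=[[-0.03, 0, -0.009], [-0.061, 0, -0.016], [-0.092, 0, -0.021], [-0.123, 0, -0.025], [-0.155, 0, -0.027]], rotation=[[0, 0.05, 0], [0, 0.1, 0], [0, 0.15, 0], [0, 0.2, 0], [0, 0.25, 0]], grip=[1, 1, 1, 1, 1])

```text
time_s: 12.6
position: [0.4748, -0.0589, 0.0591]
tcp_rot: [[-0.826, 0.001, 0.564], [-0.564, -0.004, -0.826], [0.001, -1.0, 0.003]]
force: [-5.0, -11.5, -0.9]
opening: 0.008
```

>>> arm_command(translation=[[-0.03, 0, -0.009], [-0.061, 0, -0.016], [-0.092, 0, -0.021], [-0.092, 0, -0.021]], rotation=[[0, 0.05, 0], [0, 0.1, 0], [0, 0.15, 0], [0, 0.15, 0]], grip=[1, 1, 1, 1])

```text
time_s: 13.0
position: [0.4786, -0.0523, 0.0591]
tcp_rot: [[-0.903, -0.002, 0.429], [-0.429, -0.002, -0.903], [0.003, -1.0, 0.001]]
force: [-5.8, -7.7, 1.4]
opening: 0.011
```

```bash
python3 -c "
from h import *
where();s=bot.read_state()
psi=62
print('up',move([*s['position'][:2],.13]));print('tot',move(*pose(-22,.12)))"
```

```text
t 13.0 z 0.0591 psi 61.95 r,t mm [ 43. -14.] Fr,Ft [-4.5 -8.6] M [-1.41  1.05 -0.08]
up (array([ 0.002, -0.887,  0.001]), array([0., 0., 0.]))
tot (array([ 0.417, -0.76 ,  0.657]), array([ 1.000e-03, -1.399e+00,  3.000e-03]))
```

>>> arm_command(translation=[[0.05, 0, 0], [0.08, 0, 0], [0.08, -0.4, 0], [0.08, -0.85, 0], [0.08, -0.85, 0]], rotation=[[0, 0, 0], [0, 0, 0], [0, 0, 0], [0, 0, 0], [0, 0, 0]], grip=[1, 1, 1, 1, 1])

```text
time_s: 13.5
position: [0.477, -0.0545, 0.1299]
tcp_rot: [[-0.904, 0.009, 0.428], [-0.429, -0.003, -0.904], [-0.007, -1.0, 0.007]]
force: [0.5, -0.2, -0.2]
opening: 0.005
```

>>> arm_command(translation=[[0.1, 0, 0.1], [0.2, 0, 0.2], [0.3, 0, 0.35], [0.3, 0, 0.5], [0.3, 0, 0.6]], rotation=[[0, -0.14, 0], [0, -0.28, 0], [0, -0.42, 0], [0, -0.56, 0], [0, -0.7, 0]], grip=[1, 1, 1, 1, 1])

```text
time_s: 14.0
position: [0.4733, -0.1081, 0.1259]
tcp_rot: [[-0.38, 0.001, 0.925], [-0.925, -0.0, -0.38], [-0.0, -1.0, 0.001]]
force: [-0.1, -0.1, -0.5]
opening: 0.005
```

>>> arm_command(translation=[[0, 0, 0], [0, 0, 0], [0, 0, 0], [0, 0, 0], [0, 0, 0]], rotation=[[0, -0.14, 0], [0, -0.28, 0], [0, -0.42, 0], [0, -0.56, 0], [0, -0.67, 0]], grip=[1, 1, 1, 1, 1])

```text
time_s: 14.5
position: [0.4729, -0.1072, 0.1257]
tcp_rot: [[0.307, 0.0, 0.952], [-0.952, 0.0, 0.307], [0.0, -1.0, 0.0]]
force: [0.5, -0.9, 0.9]
opening: 0.003
```

```bash
python3 -c "
from h import *
where()
print('tot',move(*pose(-20,.057)))
im,K,W=cam('wrist');cv2.imwrite('pics/w6raw.png',im);np.savez('w6.npz',K=K,W=W)
cv2.imwrite('pics/w6.png',cv2.resize(im,(800,600),interpolation=cv2.INTER_CUBIC))"
```

```text
t 14.5 z 0.1257 psi -20.52 r,t mm [41.8 -9.8] Fr,Ft [-0.2 -1. ] M [-0.05 -0.    0.04]
tot (array([ 0.054,  0.859, -0.054]), array([-0.   ,  0.009,  0.   ]))
```

View pics/w6.png

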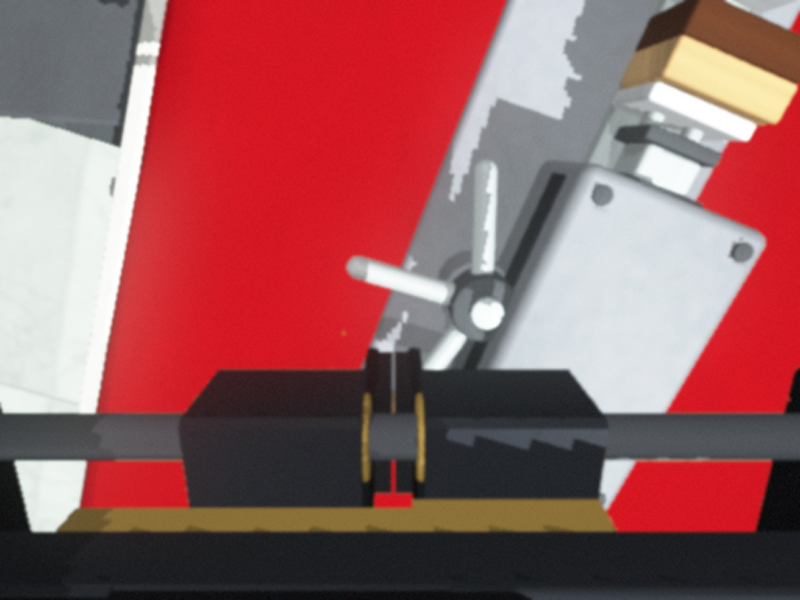

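The view shows the pad now at the blank's light face, around (685,110). Spoke tips are at (356,267) and (485,165), with the hub at (487,313).

Run:
```python
from h import *
d=np.load("w6.npz");K,W=d["K"],d["W"]
a=np.radians(PA);R=np.array([[np.cos(a),-np.sin(a)],[np.sin(a),np.cos(a)]])
for n,(x,y),z in [("tip",(356,267),.05),("mid",(410,283),.05),("tip2",(485,165),.05),("mid2",(486,230),.05),("HFL",(555,168),.074),("HBL",(765,240),.074),("pad",(640,84),.061),("pad2",(752,128),.061)]:
    q=R.T@(ray(K,W,x*.64,y*.64,z)[:2]-AX);print(n,np.round(q,4),"psi",round(180-np.degrees(np.arctan2(q[1],q[0]))%360,1))
```

```text
tip [-0.06   -0.0027] psi -2.6
mid [-0.0354 -0.0012] psi -1.9
tip2 [-0.0246  0.0564] psi 66.4
mid2 [-0.0135  0.0319] psi 67.0
HFL [-0.0046  0.0637] psi 85.9
HBL [0.0818 0.0676] psi 140.4
pad [0.0159 0.1033] psi 98.8
pad2 [0.0635 0.1044] psi 121.3
```

>>> arm_command(translation=[[0.054, 0.2, -0.05], [0.054, 0.5, -0.05], [0.054, 0.8, -0.05], [0.054, 0.87, -0.05], [0.054, 0.87, -0.05]], rotation=[[0, 0.009, 0], [0, 0.009, 0], [0, 0.009, 0], [0, 0.009, 0], [0, 0.009, 0]], grip=[1, 1, 1, 1, 1])

```text
time_s: 15.05
position: [0.4699, -0.1124, 0.0555]
tcp_rot: [[0.292, -0.002, 0.957], [-0.957, 0.001, 0.292], [-0.001, -1.0, -0.001]]
force: [-0.5, 0.8, 0.1]
opening: 0.003
```

```bash
python3 -c "
from h import *
where()
print(move(*pose(-20,.057)))"
```

```text
t 15.05 z 0.0555 psi -19.61 r,t mm [ 46.  -14.5] Fr,Ft [0.2 0.9] M [-0.03  0.04  0.05]
(array([ 0.003, -0.019,  0.002]), array([ 0.001, -0.006, -0.001]))
```

>>> arm_command(translation=[[-0.03, 0, -0.009], [-0.061, 0, -0.016], [-0.092, 0, -0.021], [-0.123, 0, -0.025], [-0.155, 0, -0.027]], rotation=[[0, 0.05, 0], [0, 0.1, 0], [0, 0.15, 0], [0, 0.2, 0], [0, 0.25, 0]], grip=[1, 1, 1, 1, 1])

```text
time_s: 15.55
position: [0.4656, -0.1018, 0.0575]
tcp_rot: [[0.032, 0.003, 0.999], [-0.999, -0.001, 0.032], [0.001, -1.0, 0.002]]
force: [-0.2, -4.6, -0.2]
opening: 0.005
```

>>> arm_command(translation=[[-0.03, 0, -0.009], [-0.061, 0, -0.016], [-0.092, 0, -0.021], [-0.123, 0, -0.025], [-0.155, 0, -0.027]], rotation=[[0, 0.05, 0], [0, 0.1, 0], [0, 0.15, 0], [0, 0.2, 0], [0, 0.25, 0]], grip=[1, 1, 1, 1, 1])

```text
time_s: 16.05
position: [0.4627, -0.091, 0.0575]
tcp_rot: [[-0.226, 0.002, 0.974], [-0.974, -0.003, -0.226], [0.003, -1.0, 0.003]]
force: [-3.4, -8.9, -0.2]
opening: 0.008
```

>>> arm_command(translation=[[-0.03, 0, -0.009], [-0.061, 0, -0.016], [-0.092, 0, -0.021], [-0.123, 0, -0.025], [-0.155, 0, -0.027]], rotation=[[0, 0.05, 0], [0, 0.1, 0], [0, 0.15, 0], [0, 0.2, 0], [0, 0.25, 0]], grip=[1, 1, 1, 1, 1])

```text
time_s: 16.55
position: [0.463, -0.0783, 0.0574]
tcp_rot: [[-0.471, 0.001, 0.882], [-0.882, -0.003, -0.471], [0.002, -1.0, 0.002]]
force: [-4.1, -8.6, -0.2]
opening: 0.002
```

```bash
python3 -c "
from h import *
where()"
```

```text
t 16.55 z 0.0574 psi 25.41 r,t mm [ 44.4 -16. ] Fr,Ft [-0.5 -9.5] M [-1.6   0.8  -0.06]
```

>>> arm_command(translation=[[-0.03, 0, -0.009], [-0.061, 0, -0.016], [-0.092, 0, -0.021], [-0.123, 0, -0.025], [-0.155, 0, -0.027]], rotation=[[0, 0.05, 0], [0, 0.1, 0], [0, 0.15, 0], [0, 0.2, 0], [0, 0.25, 0]], grip=[1, 1, 1, 1, 1])

```text
time_s: 17.05
position: [0.4667, -0.0664, 0.0574]
tcp_rot: [[-0.683, 0.001, 0.73], [-0.73, -0.003, -0.683], [0.002, -1.0, 0.002]]
force: [-4.3, -10.1, 1.1]
opening: 0.009
```

>>> arm_command(translation=[[-0.03, 0, -0.009], [-0.061, 0, -0.016], [-0.092, 0, -0.021], [-0.123, 0, -0.025], [-0.155, 0, -0.027]], rotation=[[0, 0.05, 0], [0, 0.1, 0], [0, 0.15, 0], [0, 0.2, 0], [0, 0.25, 0]], grip=[1, 1, 1, 1, 1])

```text
time_s: 17.55
position: [0.4734, -0.056, 0.0574]
tcp_rot: [[-0.849, -0.0, 0.529], [-0.529, -0.003, -0.849], [0.002, -1.0, 0.002]]
force: [-5.7, -11.9, 0.1]
opening: 0.007
```

```bash
python3 -c "
from h import *
where()"
```

```text
t 17.55 z 0.0574 psi 55.42 r,t mm [ 43.9 -15.5] Fr,Ft [ -7.1 -11.1] M [-1.93  0.94 -0.19]
```

>>> arm_command(translation=[[0.05, 0, 0], [0.1, 0, 0], [0.1, -0.4, 0], [0.1, -0.85, 0], [0.1, -0.85, 0]], rotation=[[0, 0, 0], [0, 0, 0], [0, 0, 0], [0, 0, 0], [0, 0, 0]], grip=[1, 1, 1, 1, 1])

```text
time_s: 18.05
position: [0.4693, -0.0591, 0.128]
tcp_rot: [[-0.848, 0.009, 0.53], [-0.53, -0.003, -0.848], [-0.006, -1.0, 0.007]]
force: [0.7, -0.3, -0.4]
opening: 0.005
```

>>> arm_command(translation=[[0.1, 0, 0.1], [0.2, 0, 0.2], [0.3, 0, 0.35], [0.3, 0, 0.5], [0.3, 0, 0.6]], rotation=[[0, -0.14, 0], [0, -0.28, 0], [0, -0.42, 0], [0, -0.56, 0], [0, -0.7, 0]], grip=[1, 1, 1, 1, 1])

```text
time_s: 18.55
position: [0.4721, -0.1124, 0.1241]
tcp_rot: [[-0.27, 0.001, 0.963], [-0.963, -0.0, -0.27], [-0.0, -1.0, 0.001]]
force: [-0.2, 0.3, -0.5]
opening: 0.009
```

>>> arm_command(translation=[[0, 0, 0], [0, 0, 0], [0, 0, 0], [0, 0, 0], [0, 0, 0]], rotation=[[0, -0.14, 0], [0, -0.28, 0], [0, -0.42, 0], [0, -0.56, 0], [0, -0.65, 0]], grip=[1, 1, 1, 1, 1])

```text
time_s: 19.05
position: [0.4716, -0.1116, 0.124]
tcp_rot: [[0.395, -0.0, 0.919], [-0.919, 0.0, 0.395], [-0.0, -1.0, -0.0]]
force: [-0.2, 0.2, -0.4]
opening: 0.007
```

```bash
python3 -c "
from h import *
where()
print('tot',move(*pose(-25,.057)))
im,K,W=cam('wrist');cv2.imwrite('pics/w7raw.png',im);np.savez('w7.npz',K=K,W=W)
cv2.imwrite('pics/w7.png',cv2.resize(im,(800,600),interpolation=cv2.INTER_CUBIC))"
```

```text
t 19.05 z 0.124 psi -25.94 r,t mm [45.4 -9.2] Fr,Ft [0.1 0.2] M [-0.07  0.    0.01]
tot (array([ 0.056,  0.837, -0.01 ]), array([ 0.   ,  0.016, -0.   ]))
```

View pics/w7.png

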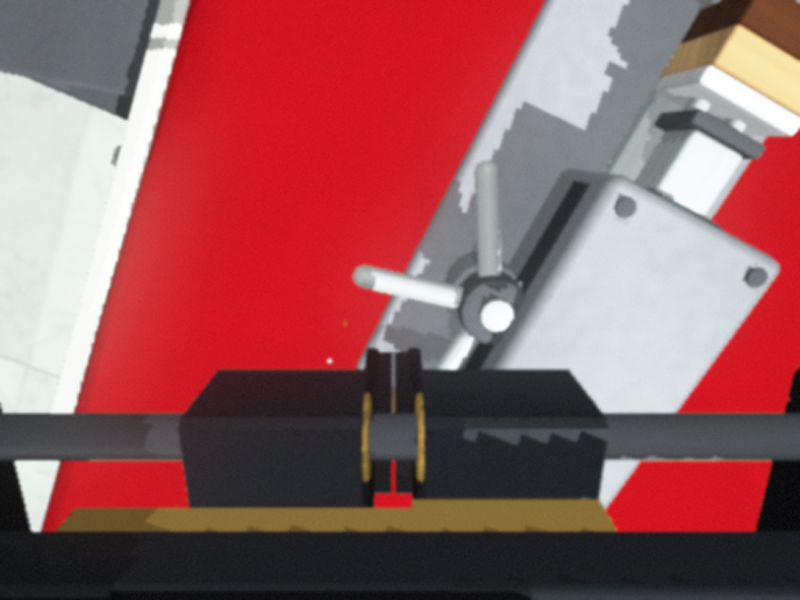

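The pad is pressed up to the blank's light face, near (740,90). Spoke tips are at (363,275) and (486,165).

Run:
```python
from h import *
d=np.load("w7.npz");K,W=d["K"],d["W"]
a=np.radians(PA);R=np.array([[np.cos(a),-np.sin(a)],[np.sin(a),np.cos(a)]])
for n,(x,y),z in [("tip",(363,276),.05),("mid",(410,289),.05),("tip2",(486,165),.05),("mid2",(488,230),.05),("pad",(665,90),.061),("blankL",(708,67),.062)]:
    q=R.T@(ray(K,W,x*.64,y*.64,z)[:2]-AX);print(n,np.round(q,4),"psi",round(180-np.degrees(np.arctan2(q[1],q[0]))%360,1))
```

```text
tip [-0.0585 -0.0113] psi -10.9
mid [-0.0376 -0.0077] psi -11.5
tip2 [-0.0332  0.0528] psi 57.9
mid2 [-0.0195  0.0299] psi 56.8
pad [0.0116 0.105 ] psi 96.3
blankL [0.0208 0.1181] psi 100.0
```

>>> arm_command(translation=[[0.056, 0.2, -0.01], [0.056, 0.5, -0.01], [0.056, 0.8, -0.01], [0.056, 0.84, -0.01], [0.056, 0.84, -0.01]], rotation=[[0, 0.016, 0], [0, 0.016, 0], [0, 0.016, 0], [0, 0.016, 0], [0, 0.016, 0]], grip=[1, 1, 1, 1, 1])

```text
time_s: 19.6
position: [0.4724, -0.1159, 0.0565]
tcp_rot: [[0.375, -0.002, 0.927], [-0.927, 0.001, 0.375], [-0.002, -1.0, -0.001]]
force: [0.2, 0.2, 0.6]
opening: 0.002
```

>>> arm_command(translation=[[-0.03, 0, -0.009], [-0.061, 0, -0.016], [-0.092, 0, -0.021], [-0.123, 0, -0.025], [-0.155, 0, -0.027]], rotation=[[0, 0.05, 0], [0, 0.1, 0], [0, 0.15, 0], [0, 0.2, 0], [0, 0.25, 0]], grip=[1, 1, 1, 1, 1])

```text
time_s: 20.1
position: [0.4676, -0.1073, 0.0584]
tcp_rot: [[0.122, 0.004, 0.992], [-0.992, -0.004, 0.123], [0.004, -1.0, 0.003]]
force: [-2.3, -8.7, -0.6]
opening: 0.004
```

```bash
python3 -c "
from h import *
where()"
```

```text
t 20.1 z 0.0584 psi -9.7 r,t mm [ 44.5 -16.9] Fr,Ft [ 3.4 -8.3] M [-1.51  0.45  0.07]
```

>>> arm_command(translation=[[-0.01, 0, -0.003], [-0.02, 0, -0.006], [-0.03, 0, -0.009], [-0.041, 0, -0.011]], rotation=[[0, 0.017, 0], [0, 0.033, 0], [0, 0.05, 0], [0, 0.067, 0]], grip=[1, 1, 1, 1])

```text
time_s: 20.5
position: [0.4662, -0.1046, 0.0584]
tcp_rot: [[0.054, 0.003, 0.999], [-0.999, -0.004, 0.054], [0.004, -1.0, 0.003]]
force: [-2.4, -8.1, -1.5]
opening: 0.011
```

>>> arm_command(translation=[[-0.01, 0, -0.003], [-0.02, 0, -0.006], [-0.03, 0, -0.009], [-0.041, 0, -0.011]], rotation=[[0, 0.017, 0], [0, 0.033, 0], [0, 0.05, 0], [0, 0.067, 0]], grip=[1, 1, 1, 1])

```text
time_s: 20.9
position: [0.4648, -0.1013, 0.0584]
tcp_rot: [[-0.017, 0.003, 1.0], [-1.0, -0.004, -0.017], [0.004, -1.0, 0.003]]
force: [-3.2, -7.9, -0.3]
opening: 0.001
```

>>> arm_command(translation=[[-0.01, 0, -0.003], [-0.02, 0, -0.006], [-0.03, 0, -0.009]], rotation=[[0, 0.017, 0], [0, 0.033, 0], [0, 0.05, 0]], grip=[1, 1, 1])

```text
time_s: 21.2
position: [0.464, -0.0988, 0.0584]
tcp_rot: [[-0.069, 0.002, 0.998], [-0.998, -0.003, -0.069], [0.003, -1.0, 0.003]]
force: [-2.7, -7.6, -0.5]
opening: 0.003
```

>>> arm_command(translation=[[-0.01, 0, -0.003], [-0.02, 0, -0.006], [-0.03, 0, -0.009]], rotation=[[0, 0.017, 0], [0, 0.033, 0], [0, 0.05, 0]], grip=[1, 1, 1])

```text
time_s: 21.5
position: [0.4633, -0.0963, 0.0583]
tcp_rot: [[-0.121, 0.002, 0.993], [-0.993, -0.003, -0.121], [0.003, -1.0, 0.002]]
force: [-2.9, -7.6, -0.3]
opening: 0.006
```

>>> arm_command(translation=[[-0.01, 0, -0.003], [-0.02, 0, -0.006], [-0.03, 0, -0.009]], rotation=[[0, 0.017, 0], [0, 0.033, 0], [0, 0.05, 0]], grip=[1, 1, 1])

```text
time_s: 21.8
position: [0.4628, -0.0937, 0.0583]
tcp_rot: [[-0.173, 0.002, 0.985], [-0.985, -0.003, -0.173], [0.003, -1.0, 0.002]]
force: [-3.5, -8.2, 0.4]
opening: 0.006
```

>>> arm_command(translation=[[-0.01, 0, -0.003], [-0.02, 0, -0.006], [-0.03, 0, -0.009]], rotation=[[0, 0.017, 0], [0, 0.033, 0], [0, 0.05, 0]], grip=[1, 1, 1])

```text
time_s: 22.1
position: [0.4625, -0.0912, 0.0583]
tcp_rot: [[-0.224, 0.002, 0.974], [-0.974, -0.003, -0.224], [0.003, -1.0, 0.002]]
force: [-3.9, -7.5, 0.4]
opening: 0.006
```

```bash
python3 -c "
from h import *
where()"
```

```text
t 22.1 z 0.0583 psi 10.31 r,t mm [ 44.7 -16.5] Fr,Ft [ 2.1 -8.2] M [-1.48  0.72  0.05]
```

Baseline is about 8.2 N tangential, with no stop contact yet at tool angle 10.3°.

>>> arm_command(translation=[[-0.01, 0, -0.003], [-0.02, 0, -0.006], [-0.03, 0, -0.009]], rotation=[[0, 0.017, 0], [0, 0.033, 0], [0, 0.05, 0]], grip=[1, 1, 1])

```text
time_s: 22.4
position: [0.4622, -0.0886, 0.0583]
tcp_rot: [[-0.275, 0.002, 0.961], [-0.961, -0.003, -0.275], [0.002, -1.0, 0.002]]
force: [-2.8, -8.6, 0.2]
opening: 0.005
```

>>> arm_command(translation=[[-0.01, 0, -0.003], [-0.02, 0, -0.006], [-0.03, 0, -0.009]], rotation=[[0, 0.017, 0], [0, 0.033, 0], [0, 0.05, 0]], grip=[1, 1, 1])

```text
time_s: 22.7
position: [0.4621, -0.0862, 0.0583]
tcp_rot: [[-0.325, 0.001, 0.946], [-0.946, -0.003, -0.325], [0.002, -1.0, 0.002]]
force: [-3.6, -8.6, 0.3]
opening: 0.004
```

>>> arm_command(translation=[[-0.01, 0, -0.003], [-0.02, 0, -0.006], [-0.03, 0, -0.009]], rotation=[[0, 0.017, 0], [0, 0.033, 0], [0, 0.05, 0]], grip=[1, 1, 1])

```text
time_s: 23.0
position: [0.4621, -0.0838, 0.0583]
tcp_rot: [[-0.374, 0.001, 0.927], [-0.927, -0.003, -0.374], [0.002, -1.0, 0.002]]
force: [-4.7, -9.8, 0.4]
opening: 0.008
```

```bash
python3 -c "
from h import *
where()"
```

```text
t 23.0 z 0.0583 psi 19.3 r,t mm [ 44.6 -16.6] Fr,Ft [  0.7 -10.8] M [-1.7   0.76  0.02]
```

>>> arm_command(translation=[[-0.01, 0, -0.003], [-0.02, 0, -0.006]], rotation=[[0, 0.017, 0], [0, 0.033, 0]], grip=[1, 1])

```text
time_s: 23.2
position: [0.4622, -0.0822, 0.0583]
tcp_rot: [[-0.406, 0.001, 0.914], [-0.914, -0.003, -0.406], [0.003, -1.0, 0.002]]
force: [-5.0, -10.2, -0.3]
opening: 0.005
```

>>> arm_command(translation=[[-0.01, 0, -0.003], [-0.02, 0, -0.006]], rotation=[[0, 0.017, 0], [0, 0.033, 0]], grip=[1, 1])

```text
time_s: 23.4
position: [0.4623, -0.0807, 0.0583]
tcp_rot: [[-0.437, 0.001, 0.9], [-0.9, -0.003, -0.437], [0.003, -1.0, 0.002]]
force: [-6.4, -10.1, -0.2]
opening: 0.001
```

```bash
python3 -c "
from h import *
where()"
```

```text
t 23.4 z 0.0583 psi 23.25 r,t mm [ 44.6 -16.7] Fr,Ft [  1.3 -11.9] M [-1.84  0.98 -0.03]
```

The force rises at the expected slope. Extrapolated contact is at about 12.4° tool angle, so the clamp is now about 13–14 N. I'll add about 3.5° more.

>>> arm_command(translation=[[-0.01, 0, -0.003], [-0.02, 0, -0.006]], rotation=[[0, 0.017, 0], [0, 0.033, 0]], grip=[1, 1])

```text
time_s: 23.6
position: [0.4625, -0.0791, 0.0583]
tcp_rot: [[-0.468, 0.001, 0.884], [-0.884, -0.003, -0.468], [0.003, -1.0, 0.002]]
force: [-5.4, -11.9, 0.8]
opening: 0.005
```

>>> arm_command(translation=[[-0.01, 0, -0.003], [-0.015, 0, -0.0045]], rotation=[[0, 0.017, 0], [0, 0.025, 0]], grip=[1, 1])

```text
time_s: 23.8
position: [0.4627, -0.0779, 0.0583]
tcp_rot: [[-0.49, 0.0, 0.872], [-0.872, -0.003, -0.49], [0.003, -1.0, 0.002]]
force: [-5.4, -12.3, 0.9]
opening: 0.009
```

```bash
python3 -c "
from h import *
where()"
```

```text
t 23.8 z 0.0583 psi 26.7 r,t mm [ 44.5 -16.8] Fr,Ft [ -1.3 -13.4] M [-2.07  0.99  0.  ]
```

Push force is 13.4 N against a baseline of about 8.3 N, which gives a clamp of about 18–19 N. Now I back off and lift clear.

>>> arm_command(translation=[[0.05, 0, 0], [0.1, 0, 0], [0.1, -0.4, 0], [0.1, -0.9, 0], [0.1, -0.9, 0]], rotation=[[0, 0, 0], [0, 0, 0], [0, 0, 0], [0, 0, 0], [0, 0, 0]], grip=[1, 1, 1, 1, 1])

```text
time_s: 24.3
position: [0.4617, -0.0836, 0.1332]
tcp_rot: [[-0.491, 0.009, 0.871], [-0.871, -0.004, -0.491], [-0.001, -1.0, 0.01]]
force: [1.0, -1.0, 0.3]
opening: 0.004
```

>>> arm_command(translation=[[0.2, -0.4, -0.1], [0.5, -0.8, -0.2], [0.8, -1, -0.2], [0.8, -1, -0.2]], rotation=[[0, -0.14, 0], [0, -0.28, 0], [0, -0.4, 0], [0, -0.4, 0]], grip=[1, 1, 1, 1])

```text
time_s: 24.7
position: [0.4139, -0.1325, 0.2109]
tcp_rot: [[-0.096, 0.005, 0.995], [-0.995, -0.003, -0.096], [0.003, -1.0, 0.005]]
force: [1.1, -0.0, -0.1]
opening: 0.003
```

Run:
```python
from h import *
where()
im,K,W=cam("wrist");im2,_,_=cam("scene");np.savez("w8.npz",K=K,W=W);cv2.imwrite("pics/w8raw.png",im)
o=np.zeros((600,800,3),np.uint8);o[:375,:500]=cv2.resize(im,(500,375));b=cv2.resize(im2[190:300,225:325],(300,330));o[:330,500:]=b
cv2.imwrite("pics/v8.png",o)
a=np.radians(PA);R=np.array([[np.cos(a),-np.sin(a)],[np.sin(a),np.cos(a)]])
```

```text
t 24.7 z 0.2109 psi 2.87 r,t mm [ 90.8 -56.4] Fr,Ft [-1.1  0.1] M [-0.02  0.01 -0.  ]
```

View pics/v8.png

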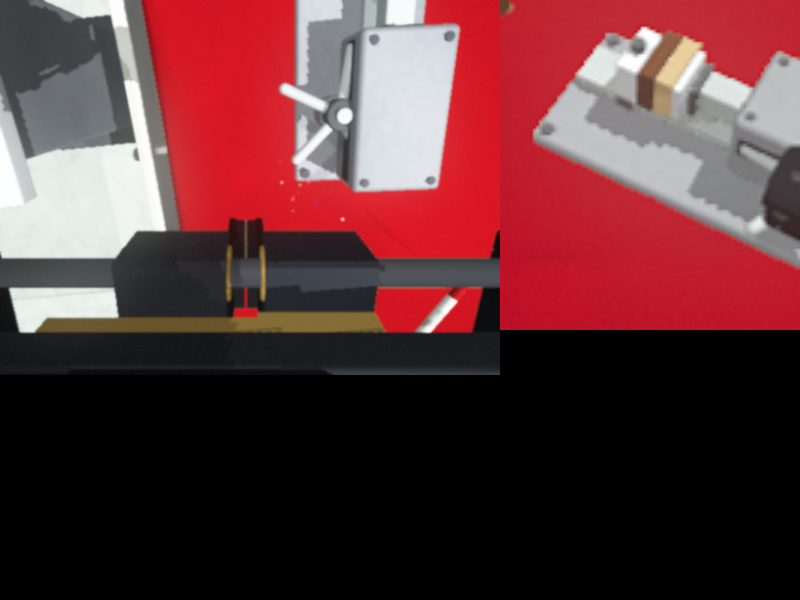

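The blank stands square between pad and stop with no gaps (right crop, about (670,75)), the gripper is clear, and the spokes have turned as expected. I'm handing in.

```bash
python3 -c "
from h import *
s=bot.read_state();print(s['time_s'],np.round(s['force'],1),np.abs(s['qvel']).max());print(bot.hand_in())"
```

```text
24.8 [ 0.4 -0.3 -0.2] 1.5728155386955576
the job is handed in; nothing more can be done
None
```

The blank is clamped upright on the bed between the pad and the stop, and I handed the job in at 24.8 s of the allowed 72 s. The hand-in gives no verdict, so the clamp force below is my own estimate.

- **Blank:** I picked up the middle-sized one, set it on the bed with its seam facing the pad and stop, and let go. It stood within about 3 mm of the bed point before winding.
- **Winding:** I turned the wheel clockwise in three spoke strokes with the side of the closed gripper. Push forces read at the end of each move never passed about 13.5 N (limit 25 N).
- **Clamp force:** The push rose from about 8.3 N when free to 13.4 N at the end, which gives roughly 18–19 N on the blank. It was not measured directly; I put the uncertainty at a few newtons.
- **Last picture:** The blank stands square with no visible gap to the pad or stop, and the gripper is clear and touching nothing.
- **Bystanders:** I did not re-measure the spool, glue bottle and tweezers at the end; the arm's path did not come near them.
- **Checks that disagreed:** The wheel angle read from the pictures differed by 3–4° between spokes. I therefore set the final clamp by how the push force rose, not by the wheel angle.

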